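Marker into the mug, leaning at the handle

ROBOT

A 6-joint arm with a two-finger parallel gripper is mounted at the origin on a cart in front of the work surface, level with it; the furniture and walls round the work are solid. World frame = base frame: x ahead of the robot, y to its left, z up, the work surface at z = 0. Lengths are in mm, angles in rad, forces in N, time in s.
With the tool pointing down it reaches from about 350 to 975 mm from the base axis. Payload 7.1 kg.
Tool frame: the origin (TCP) lies at the centre of the arm's flange, where the gripper is bolted on; the fingertips stand 182 mm ahead of it and the grasp point (between the pads) lies 163 mm ahead of it; x points along the fingers, y is the direction in which the jaws open and shut, and the axes are right-handed (so a half turn about x gives the same grasp; the last joint's range is limited). The gripper opens to 88 mm and grips with 3 to 60 N. Pads are 20 mm wide; open, the fingers measure 115 mm over their backs; the gripper's body (75 mm by 178 mm) begins 61 mm behind the grasp point.
Start: joints at [-1.121, 0.423, 1.63, -0, 1.089, -0.019], TCP at [282.399, -557.545, 404.675] pointing down, gripper open.
Joint ranges: [-3, 3], [-0.9, 2.11], [0.09, 2.58], [-1.31, 4.45], [0.11, 2.69], [-2.54, 2.54]. Speed limits (rad/s): [2.39, 2.39, 3.01, 3.14, 3.14, 3.14].

INTERFACE

Orientations are given as a rotation vector (axis times angle).
In Python, from workcell import readout, viewer, workorder, models gives the robot as it stands. The module is installed in compiled form; this text tells all that it offers.
- The arm moves only by the tool apply_moves, never from a script. Its argument "commands" is a list that holds one entry, the list of rows, each a list of 4 numbers: the shift along the world's x, y, z in m, then the turn about the world's z in rad. A call has 1 to 8 rows; each row is the pose to reach, as a shift and turn from the pose commanded when the call began; what a row does not reach only later rows make up. A row lasts 1/8 s, in which the tool goes at most 62.5 mm and 10.7 degrees, less where a joint would pass 70% of its speed; a pose out of reach is approached as far as the arm can. A call with a gripper value outside its range is refused whole. "gripper" is the finger opening in m, from 0 to 0.0878, set as the call begins (left out, the last holds). The fingers move at their own pace and stop on an object; the grip force is fixed at half the most. Time passes only in rows, so rows that repeat a pose let the fingers close. It gives the time, the measured TCP pose, the force and the opening at its end, in the units of the state.
- readout.get_obs(): the state, without advancing time (a new reading comes with each control period).
- viewer.get_image(name): name is "scene" or "top" or "wrist"; returns a dict with "color" (480x640x3 uint8, red, green, blue), "vertical_fov" (degrees; the focal length in pixels is half the picture's height over the tangent of half this angle, whatever the lens; pixels are square), "cx", "cy" (the principal point, pixels), "rvec" (rotation vector, rad) and "tvec" (3), from world to camera coordinates, as OpenCV has them. Camera axes: x right, y down, z forward; pixel columns grow to the right and rows downward; lengths in mm; the calibration is good to about 2 mm. A picture is of the moment at which its call begins. There is no depth.
- workorder.close_job(): hands the job in, once; it reports no verdict.
Trained networks look in the newest picture that a camera, given by its name, has taken for a name from the list of things; names that differ only in an ending like _2 or _b are one class to them, and where a whole thing is asked for, a point or a joint stands for the part that bears it (a point fixed in the world has none). Each returns a list of dicts, best first, with "conf" (0 to 1); they miss things now and then, are a little off and sometimes report something else, mostly with a low value. They report only what shows in the picture. A call takes as long as a camera call. They do not tell look-alikes from the thing itself.
- models.search_frame(camera, label): "position" ([x, y, z] in mm, in world coordinates, good to about 4 mm: the middle of the surface that is visible of it).
- models.place_of(camera, label): "position" ([x, y, z] in mm, in world coordinates, good to about 4 mm: a listed point, or the origin of a listed thing).
The state is a dict: "t": time; "qpos": joint angles; "qvel": joint speeds; "joint_torque": joint torques, N m; "ee_pos": TCP position; "orientation": TCP orientation; "ft_force": force on the tool from outside, world axes, zero at the start; "moment": the same for the moment, N m; "width": finger opening in mm.
Only numpy, scipy, OpenCV 4.12 (cv2) and the standard library are available. Lean on these libraries where they do the work, as an engineer would, in place of code of your own. Each camera call takes 0.05 s, during which the arm holds its last target.

TASK

Take the thick marker out of the wooden pen block and put it in the empty white mug so that it leans, same end up as now, against the rim on the handle's side, its upper end pointing out over the handle. Lower it into the mug rather than dropping it in, let go, and leave the mug standing where it is.

Things in the scene. Friction and masses are not known exactly. Their poses are not given: they have to be found in the camera images.
- marker_mid (a point): Centre of the marker: a thick white felt pen with a green end, 135 mm long, 16 to 17 mm thick, about 13 g, loose. It stands in one hole of the pen block, upright or up to 6 degrees off. The point lies on its axis, 67 mm from either end; z points along the marker to the end that is up at the start.
- marker_top (a point): Centre of the marker's upper end at the start (67 mm from marker_mid along its z). At the start it stands about 145 mm above the bench and 85 mm above the block.
- mug: Empty white mug, loose, about 0.35 kg, 88 mm high, outer radius 42 mm at the rim, wall 4 mm, inner floor 5 mm above the bench. Origin at the centre of its underside, z up; the handle is on its +y side, reaching to about 75 mm from the axis, and may face to the left, to the right, or to the robot.
- pen_block: Wooden block, 56 x 156 x 60 mm (x, y, z), fixed; origin at the centre of its underside, z up. Three upright square holes in its top, 21 mm wide, 50 mm deep, in a row along its y at -50, 0, +50 mm; which pen stands where varies. Beside the marker they hold a ball pen (145 mm long, 9 to 11 thick) and a white stick (128 mm long, 9 thick), which lean a little.
There are look-alikes about, which are no part of the job. Of the things that look like the mug, take the one that is farthest from the robot's base at the start.

How it is judged (in metres and radians):
On the way:
1. the marker is lowered into the mug by the gripper (its middle below 95 mm over the mug's underside and inside the mug, the gripper still at it) (z of marker_mid in the frame of mug below 0.095 m and horizontal distance between marker_mid and mug below 0.035 m and distance between the grasp point and marker_mid below 0.095 m), for 0.1 s.
At the end, for the whole second after the job is handed in: The marker stands in the mug, same end up, leaning 7 to 45 degrees, its top over 22 mm from the mug's axis towards the handle and within 27 mm of the handle's line, its middle 45 to 85 mm up and within 35 mm of the axis. The mug is at rest, upright (6 degrees), moved under 30 mm (z of marker_mid in the frame of mug between 0.045 and 0.085 m and horizontal distance between marker_mid and mug below 0.035 m and angle between marker_mid's own z axis and vertical between 0.12 and 0.8 rad and y of marker_top in the frame of mug above 0.022 m and x of marker_top in the frame of mug between -0.027 and 0.027 m and angle between mug's own z axis and vertical below 0.1 rad and distance of mug from where it was at the start of the episode below 0.03 m and linear speed of mug below 0.02 m/s); the robot touches nothing.
It fails at once if the mug is tipped by more than 30 degrees (angle between mug's own z axis and vertical above 0.52 rad).
It also fails if it takes over 35 s, if anything falls off the work surface, if the arm or the gripper's body presses on something with over 40 N, if the wrist force passes 120 N, or if a joint passes its speed limit or range.

## Working session

There is one attempt and no reset: what is moved stays moved. The work goes in short steps, Python scripts to look and compute and a tool call to move; the robot and the scene stay as the last step left them, time stands still between calls to the robot, and variables do not carry over. Pictures are saved under pics/ and viewed, and the job is handed in when it is done.

Besides the shell and the picture viewer there is one more tool, called as name(argument=value, ...) on one line, values as JSON. apply_moves: Moves the arm, as the interface text tells. Its arguments: {"type":"object","properties":{"commands":{"type":"array","items":{"type":"array","items":{"type":"array","items":{"type":"number"}}}},"gripper":{"type":"number"}},"required":["commands"]}

```bash
mkdir -p pics
python3 - <<'E'
from workcell import readout, viewer, models
import cv2, numpy as np
o=readout.get_obs(); print({k:np.round(v,3).tolist() for k,v in o.items()})
for c in ["scene","top"]:
    im=viewer.get_image(c); cv2.imwrite(f"pics/{c}0.png",im["color"][:,:,::-1])
    print(c,im["vertical_fov"],im["cx"],im["cy"],np.round(im["rvec"],3),np.round(im["tvec"],1))
    for l in ["mug","pen_block","marker_mid","marker_top"]:
        print(l,[(np.round(d["position"],1).tolist(),round(d["conf"],2)) for d in models.place_of(c,l)])
E
```

```text
{'t': 0.0, 'qpos': [-1.121, 0.424, 1.631, 0.0, 1.089, -0.019], 'qvel': [-0.0, -0.001, -0.0, 0.0, -0.001, -0.001], 'joint_torque': [-0.004, -54.464, -27.367, 0.064, 0.023, -0.0], 'ee_pos': [282.3, -557.304, 403.878], 'orientation': [1.961, 0.47, -1.961], 'ft_force': [0.332, 0.032, -0.104], 'moment': [-0.024, 0.017, -0.044], 'width': 88.028}
scene 46.86718093007195 314.484096458008 243.45088950131404 [ 1.882 -0.741  0.478] [-439.4  194.7  882.9]
mug [([402.5, 60.9, -0.2], 0.91), ([558.6, 97.5, 2.5], 0.76)]
pen_block [([533.9, -414.8, 2.9], 0.63)]
marker_mid [([528.0, -468.9, 76.0], 0.59)]
marker_top [([535.1, -467.5, 146.5], 0.83)]
top 52.4279126355248 324.00366742979026 244.95443351901804 [ 2.17  -2.169  0.065] [-141.7  508.7  942.8]
mug [([403.8, 58.1, -2.2], 0.61), ([557.2, 93.6, 1.6], 0.6)]
pen_block [([534.6, -408.9, -0.3], 0.93)]
marker_mid [([530.0, -457.5, 78.5], 0.66)]
marker_top [([534.4, -463.9, 143.8], 0.59), ([533.0, -460.7, 79.4], 0.24)]
```

View pics/scene0.png

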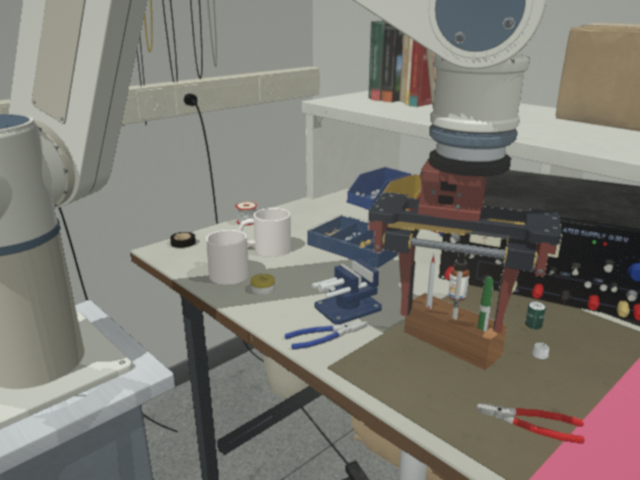

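View pics/top0.png

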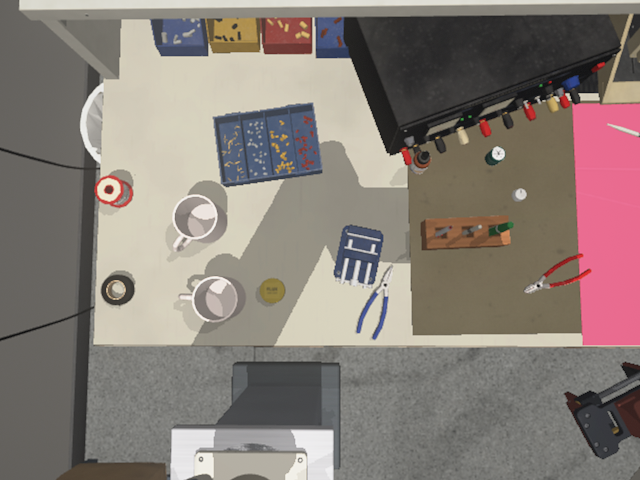

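```bash
cat > h.py <<'E'
import numpy as np, cv2
from scipy.spatial.transform import Rotation as R
from workcell import readout, viewer, models
def cam(im):
    f=240/np.tan(np.radians(im["vertical_fov"])/2)
    return np.array([[f,0,im["cx"]],[0,f,im["cy"]],[0,0,1]]),R.from_rotvec(im["rvec"]).as_matrix(),np.array(im["tvec"])
def px(im,p):
    K,r,t=cam(im); q=K@(r@np.array(p,float)+t); return q[:2]/q[2]
def atz(im,u,v,z):
    K,r,t=cam(im); c=-r.T@t; d=r.T@np.linalg.inv(K)@[u,v,1]; return c+d*(z-c[2])/d[2]
E
python3 - <<'E'
from h import *
o=readout.get_obs(); print(np.round(R.from_rotvec(o["orientation"]).as_matrix(),3))
for c,b1,b2 in [("top",(160,180,90,70),(410,190,120,80)),("scene",(200,190,110,100),(400,240,120,130))]:
    im=viewer.get_image(c); a=im["color"][:,:,::-1].copy()
    outs=[]
    for (x,y,w,h) in (b1,b2):
        outs.append(cv2.resize(a[y:y+h,x:x+w],(390,390*h//w),interpolation=cv2.INTER_CUBIC))
    H=max(q.shape[0] for q in outs); outs=[cv2.copyMakeBorder(q,0,H-q.shape[0],0,5,cv2.BORDER_CONSTANT) for q in outs]
    cv2.imwrite(f"pics/z_{c}.png",np.hstack(outs))
    print(c,px(im,[558,95,88]),px(im,[558,95,0]))
E
```

```text
[[-0.     0.452 -0.892]
 [ 0.    -0.892 -0.452]
 [-1.    -0.     0.   ]]
top [195.47379832 215.47508707] [207.77226008 221.60869737]
scene [272.41072785 212.90874964] [273.64364035 248.16697263]
```

View pics/z_top.png

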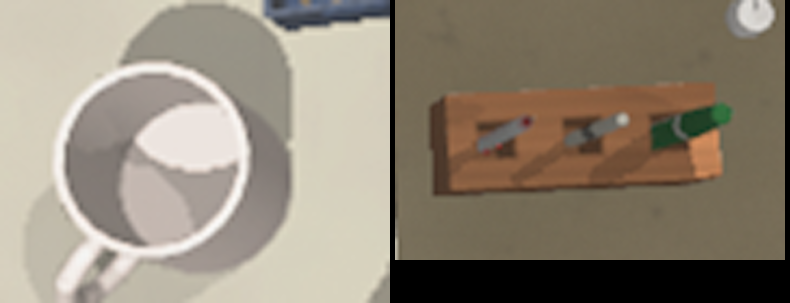

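View pics/z_scene.png

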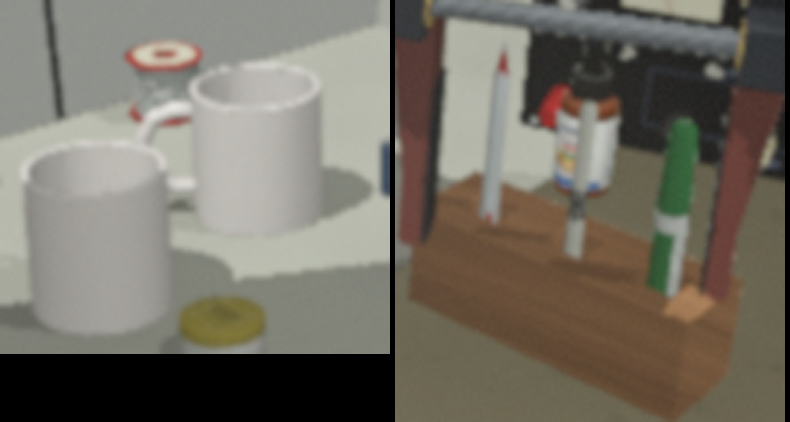

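Run:
```python
from h import *
im=viewer.get_image("top")
c=atz(im,152/4.333+160,160/4.333+180,88);print("rim",c)
for z in (40,60): 
    e=atz(im,77/4.333+160,283/4.333+180,z);print("handle",z,e,np.degrees(np.arctan2(*(e-c)[[1,0]])),np.linalg.norm((e-c)[:2]))
print("mk top",atz(im,(720-395)/3.25+410,114/3.25+190,143))
print("mk low",atz(im,(668-395)/3.25+410,134/3.25+190,63))
s=viewer.get_image("scene")
# scene crop scale 3.25 offset(400,240)
for n,u,v in [("top",683,120),("low",665,290)]: print(n,(u-395)/3.25+400,v/3.25+240)
# triangulate using scene and top
K1,r1,t1=cam(im);K2,r2,t2=cam(s)
P1=K1@np.c_[r1,t1];P2=K2@np.c_[r2,t2]
a=np.array([[(720-395)/3.25+410,114/3.25+190]]).T;b=np.array([[(684-395)/3.25+400,120/3.25+240]]).T
X=cv2.triangulatePoints(P1,P2,a,b);print("tri top",(X[:3]/X[3]).T)
print("scene low z=60",atz(s,(665-395)/3.25+400,290/3.25+240,62))
# project handle dir into scene
for ang in (125,135,145,155,165,180):
    p=c+np.array([68*np.cos(np.radians(ang)),68*np.sin(np.radians(ang)),0]);p[2]=45
    print(ang,(px(s,p)-[200,190])*390/110,(px(im,p)-[160,180])*4.333)
```

```text
rim [555.29335898  95.67255943  88.        ]
handle 40 [506.48444611 142.13910561  40.        ] 136.4083447795275 67.3902803767266
handle 60 [504.86331577 135.6532741   60.        ] 141.59277512892243 64.35562760136516
mk top [ 532.51462894 -462.46466589  143.        ]
mk low [ 530.72981889 -461.16421114   63.        ]
top 488.61538461538464 276.9230769230769
low 483.0769230769231 329.2307692307692
tri top [[ 532.89815469 -462.49891806  145.10455107]]
scene low z=60 [ 519.87836411 -472.75736347   62.        ]
125 [155.06953724 135.75697022] [ 53.42952629 260.22309395]
135 [150.70486193 142.68324084] [ 69.8539924  280.47768718]
145 [149.45579579 149.76755446] [ 89.64861809 297.50037404]
155 [151.44078611 156.79437599] [112.21355822 310.75959882]
165 [156.67821525 163.53904945] [136.8597719  319.83857084]
180 [170.39895618 172.63454764] [176.06306015 325.02770612]
```

apply_moves(commands=[[[0.045,0.017,0,0.18],[0.09,0.034,0,0.36],[0.135,0.051,0,0.54],[0.18,0.068,0,0.72],[0.215,0.08,0,0.9],[0.249,0.094,0,1.08],[0.249,0.094,0,1.101],[0.249,0.094,0,1.101]]], gripper=0.0878)

```text
t: 1.7
ee_pos: [530.9, -463.6, 404.4]
orientation: [1.211, 1.209, -1.212]
ft_force: [0.5, -0.1, 0.7]
width: 87.9
```

Run:
```python
from h import *
o=readout.get_obs(); print(np.round(o["ee_pos"],1),np.round(R.from_rotvec(o["orientation"]).as_matrix()[:,1],3),o["t"])
for c in ("wrist","top"):
    im=viewer.get_image(c); cv2.imwrite(f"pics/{c}1.png",im["color"][:,:,::-1])
    for l in ["marker_mid","marker_top"]:
        print(c,l,[(np.round(d["position"],1).tolist(),round(d["conf"],2)) for d in models.place_of(c,l)])
    print(px(im,[532,-463,145]),px(im,[532,-463,60]))
```

```text
[ 530.9 -463.6  404.4] [ 1.    -0.003 -0.001] 1.7
wrist marker_mid [([538.6, -462.2, 76.9], 0.88)]
wrist marker_top [([535.5, -463.8, 142.4], 0.74)]
[324.18002172 248.34497573] [324.02786459 220.74901987]
top marker_mid [([530.2, -458.8, 76.8], 0.66)]
top marker_top [([534.4, -464.2, 145.1], 0.71)]
[510.74604985 225.23309446] [494.44421821 230.73232985]
```

View pics/wrist1.png

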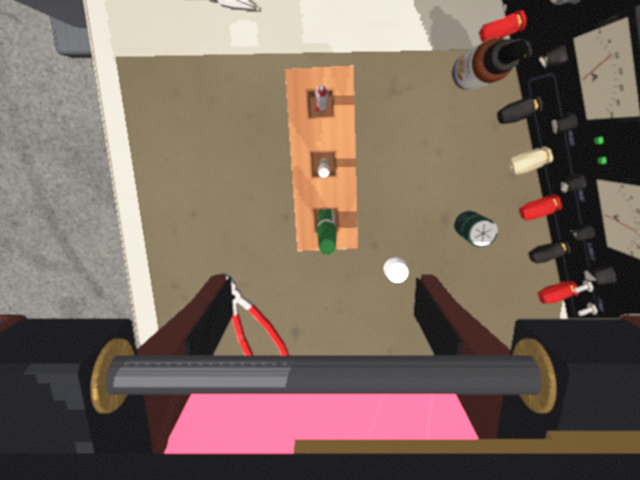

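apply_moves(commands=[[[0.002,0,-0.04,0],[0.002,0,-0.08,0],[0.002,0,-0.11,0],[0.002,0,-0.126,0],[0.002,0,-0.126,0]]])

```text
t: 2.62
ee_pos: [533.1, -463.6, 277.8]
orientation: [1.21, 1.21, -1.211]
ft_force: [0.2, -0.5, 0.6]
width: 87.7
```

apply_moves(commands=[[[0,0,0,0],[0,0,0,0],[0,0,0,0],[0,0,0,0],[0,0,0,0],[0,0,0,0],[0,0,0,0]]], gripper=0.005)

```text
t: 3.5
ee_pos: [533.4, -463.5, 278.6]
orientation: [1.21, 1.209, -1.21]
ft_force: [-0.5, 0.1, 0.2]
width: 20.9
```

apply_moves(commands=[[[0,0,0,0],[0,0,0,0],[0,0,0,0]]])

```text
t: 3.88
ee_pos: [533.4, -463.5, 278.6]
orientation: [1.21, 1.209, -1.21]
ft_force: [0.5, 0.1, -0.0]
width: 15.6
```

Gripped (15.6 mm). Lift 120 mm and look.

apply_moves(commands=[[[0,0,0.02,0],[0,0,0.05,0],[0,0,0.09,0],[0,0,0.13,0],[0,0,0.15,0],[0,0,0.15,0]]])

```text
t: 4.62
ee_pos: [533.5, -463.7, 430.8]
orientation: [1.209, 1.205, -1.209]
ft_force: [0.1, -0.6, -0.6]
width: 15.3
```

Run:
```python
from h import *
o=readout.get_obs(); e=o["ee_pos"];print(np.round(e,1),o["width"],np.round(o["ft_force"],1))
a=[]
for c,(w,h) in (("wrist",(0,0)),("scene",(160,200))):
    im=viewer.get_image(c); A=im["color"][:,:,::-1].copy()
    for l in ["marker_mid","marker_top"]:
        print(c,l,[(np.round(d["position"],1).tolist(),round(d["conf"],2)) for d in models.place_of(c,l)])
    g=px(im,[e[0],e[1],e[2]-163]); print(c,g,px(im,[e[0],e[1],e[2]-163-105]))
    if w:
        x,y=int(g[0])-w//2,int(g[1])-80; A=cv2.resize(A[y:y+h,x:x+w],None,fx=3,fy=3,interpolation=cv2.INTER_CUBIC); print("off",x,y)
    cv2.imwrite(f"pics/{c}2.png",A)
```

```text
[ 533.5 -463.7  430.8] 15.308860362897839 [ 0.1 -0.6 -0.6]
wrist marker_mid [([535.8, -461.7, 232.6], 0.81), ([538.0, -463.7, 295.2], 0.63)]
wrist marker_top [([538.5, -464.2, 294.3], 0.56)]
wrist [320.76741349 314.7556713 ] [321.36505304 244.70237542]
scene marker_mid [([531.7, -461.9, 223.4], 0.92)]
scene marker_top []
scene [500.17401112 201.24077359] [490.81005866 266.787369  ]
off 420 121
```

View pics/wrist2.png

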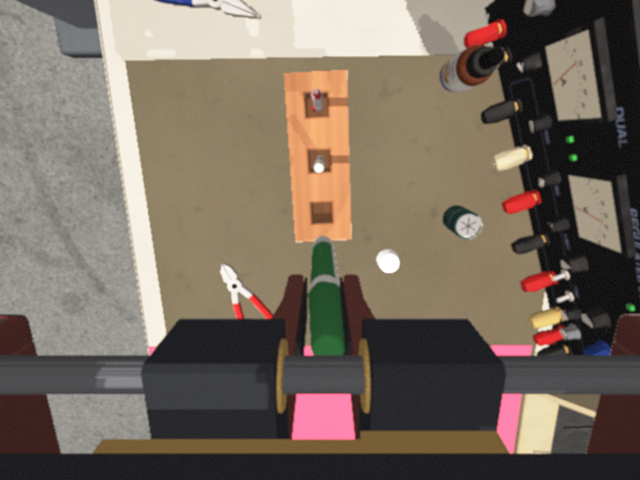

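View pics/scene2.png

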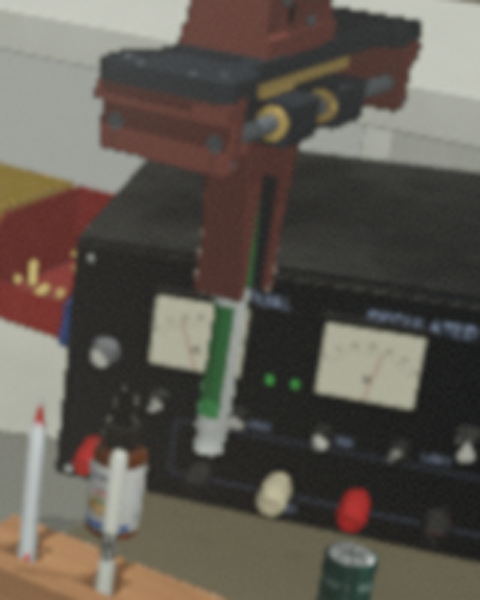

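apply_moves(commands=[[[0,0,0.03,0],[0.002,0.03,0.06,0],[0.005,0.085,0.06,-0.1],[0.008,0.14,0.06,-0.2],[0.011,0.195,0.06,-0.3],[0.014,0.25,0.06,-0.4],[0.017,0.305,0.06,-0.5],[0.02,0.36,0.06,-0.6]]])

```text
t: 5.92
ee_pos: [553.2, -101.8, 488.0]
orientation: [1.638, 0.861, -1.64]
ft_force: [0.4, -0.5, -0.0]
width: 15.5
```

apply_moves(commands=[[[0.003,0.055,0,-0.1],[0.006,0.105,0,-0.133],[0.008,0.15,0,-0.133],[0.009,0.18,0,-0.133],[0.009,0.1935,0,-0.133],[0.009,0.1935,0,-0.133],[0.009,0.1935,0,-0.133]]])

```text
t: 6.8
ee_pos: [562.4, 89.0, 488.5]
orientation: [1.726, 0.767, -1.727]
ft_force: [0.0, -0.2, 0.6]
width: 14.9
```

Run:
```python
from h import *
o=readout.get_obs(); e=o["ee_pos"];print(np.round(e,1),o["width"],np.round(R.from_rotvec(o["orientation"]).as_matrix()[:,1],3))
for c in ("wrist","scene","top"):
    im=viewer.get_image(c); A=im["color"][:,:,::-1].copy()
    for l in ["marker_mid","marker_top","mug"]:
        print(c,l,[(np.round(d["position"],1).tolist(),round(d["conf"],2)) for d in models.place_of(c,l)])
    print(c,px(im,[e[0],e[1],e[2]-163]),px(im,[e[0],e[1],e[2]-163-106]),"mug",px(im,[556,95.5,88]),px(im,[556-50,95.5+45,60]))
    if c=="scene":
        A=cv2.resize(A[60:260,170:370],None,fx=3,fy=3,interpolation=cv2.INTER_CUBIC)
    cv2.imwrite(f"pics/{c}3.png",A)
```

```text
[562.4  89.  488.5] 14.876904305871886 [ 0.742 -0.67  -0.   ]
wrist marker_mid [([564.3, 91.0, 286.3], 0.92)]
wrist marker_top [([564.0, 86.1, 351.7], 0.63)]
wrist mug [([409.3, 58.0, 0.1], 0.83), ([557.2, 99.9, 4.8], 0.56)]
wrist [323.22199377 315.56759301] [323.18334746 245.03838165] mug [314.56129386 208.8324604 ] [255.81735295 204.12687198]
scene marker_mid [([557.5, 88.3, 287.0], 0.94)]
scene marker_top [([566.4, 86.6, 356.7], 0.93)]
scene mug [([406.3, 59.3, 1.1], 0.95), ([559.8, 98.4, 2.1], 0.62)]
scene [272.15227589 107.01020338] [273.75863005 156.48648779] mug [271.58464091 213.06671114] [242.56250796 224.73299352]
top marker_mid [([560.6, 93.3, 288.1], 0.52)]
top marker_top [([565.7, 92.3, 356.8], 0.51)]
top mug [([559.2, 94.5, 2.6], 0.88), ([406.4, 56.9, -0.9], 0.68), ([561.5, 92.9, 288.9], 0.51)]
top [150.5625735  187.63842012] [175.71617243 200.92753561] mug [195.18092192 216.54707852] [175.25446108 244.71861312]
```

View pics/wrist3.png

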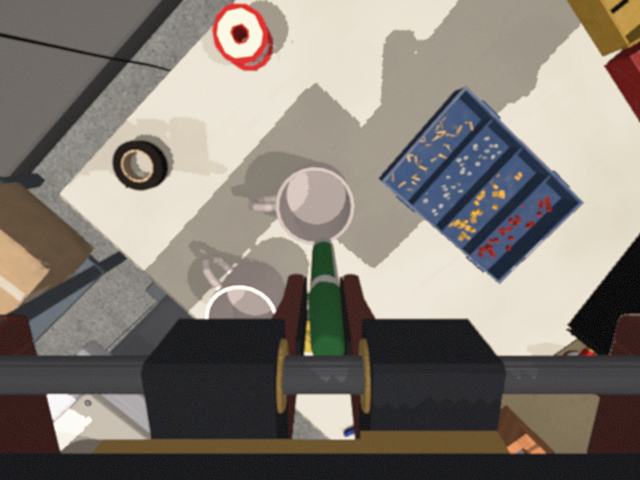

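View pics/scene3.png

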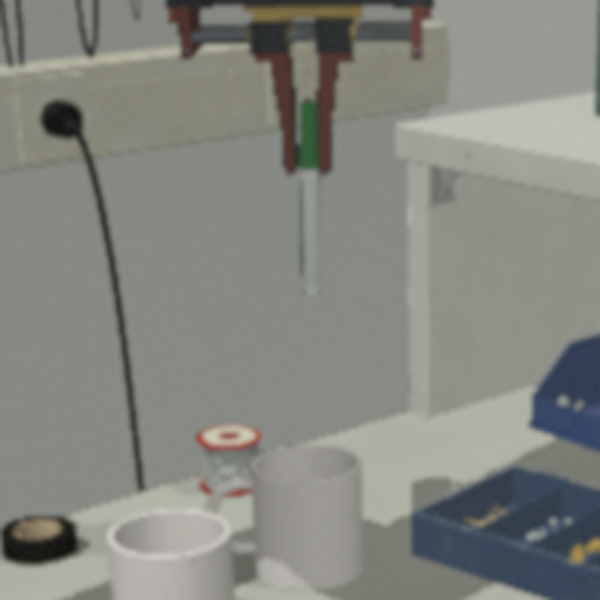

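apply_moves(commands=[[[0.0015,0.0025,-0.03,0],[0.0015,0.0025,-0.07,0],[0.0015,0.0025,-0.11,0],[0.0015,0.0025,-0.14,0],[0.0015,0.0025,-0.165,0],[0.0015,0.0025,-0.18,0],[0.0015,0.0025,-0.19,0],[0.0015,0.0025,-0.19,0]]])

```text
t: 8.4
ee_pos: [563.9, 92.5, 298.5]
orientation: [1.726, 0.768, -1.726]
ft_force: [-0.0, 0.1, 0.1]
width: 15.2
```

apply_moves(commands=[[[0,0,-0.006,0],[0,0,-0.012,0],[0,0,-0.017,0],[0,0,-0.021,0],[0,0,-0.021,0]]])

```text
t: 9.02
ee_pos: [563.8, 92.4, 277.3]
orientation: [1.725, 0.768, -1.727]
ft_force: [-0.1, -0.8, -0.1]
width: 15.2
```

Run:
```python
from h import *
o=readout.get_obs(); e=o["ee_pos"];print(np.round(e,1),o["width"],np.round(o["ft_force"],1))
for c,b in (("wrist",(200,180,200,150)),("scene",(200,120,133,100)),("top",(150,170,100,75))):
    im=viewer.get_image(c); A=im["color"][:,:,::-1].copy()
    for l in ["marker_mid","mug"]:
        print(c,l,[(np.round(d["position"],1).tolist(),round(d["conf"],2)) for d in models.place_of(c,l)])
    x,y,w,h=b
    cv2.imwrite(f"pics/{c}4.png",cv2.resize(A[y:y+h,x:x+w],(600,450),interpolation=cv2.INTER_CUBIC))
```

```text
[563.8  92.4 277.3] 15.153304843243607 [-0.1 -0.8 -0.1]
wrist marker_mid [([564.3, 94.8, 75.5], 0.85)]
wrist mug [([556.4, 100.1, 6.1], 0.64)]
scene marker_mid [([560.0, 90.9, 78.1], 0.59)]
scene mug [([561.0, 99.6, -0.4], 0.84), ([404.5, 61.1, -0.5], 0.57)]
top marker_mid [([561.0, 95.3, 78.7], 0.55)]
top mug [([559.7, 93.8, 0.6], 0.95), ([401.7, 58.8, -0.3], 0.57)]
```

View pics/wrist4.png

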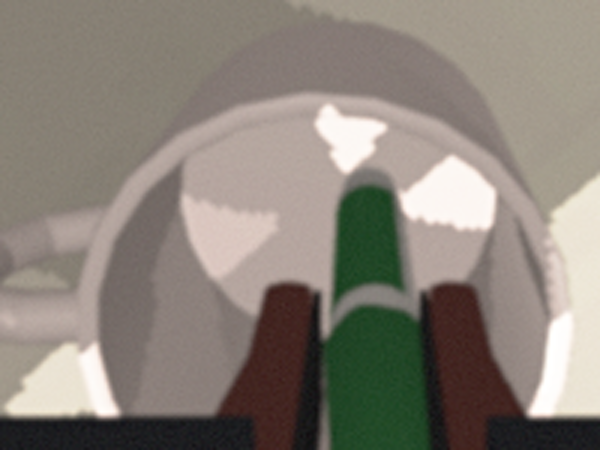

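View pics/scene4.png

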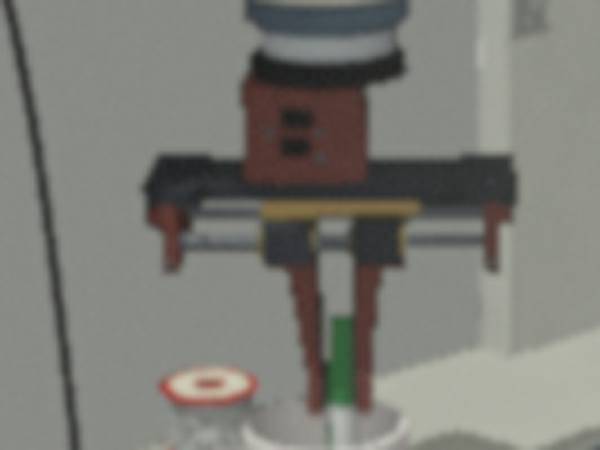

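apply_moves(commands=[[[-0.0045,0.004,0,0],[-0.012,0.0107,0,0],[-0.0193,0.0174,0,0],[-0.0267,0.0241,0,0],[-0.0342,0.0308,0,0],[-0.0401,0.0361,0,0],[-0.0424,0.0381,0,0],[-0.0424,0.0381,0,0]]], gripper=0.06)

```text
t: 10.48
ee_pos: [521.5, 130.7, 277.7]
orientation: [1.726, 0.768, -1.726]
ft_force: [-0.7, -0.1, 0.3]
width: 59.9
```

Run:
```python
from h import *
o=readout.get_obs(); e=o["ee_pos"];print(np.round(e,1),o["width"],np.round(o["ft_force"],1))
for c,b in (("wrist",(160,160,320,240)),("scene",(200,120,133,100)),("top",(150,170,100,75))):
    im=viewer.get_image(c); A=im["color"][:,:,::-1].copy()
    for l in ["marker_mid","marker_top","mug"]:
        print(c,l,[(np.round(d["position"],1).tolist(),round(d["conf"],2)) for d in models.place_of(c,l)])
    x,y,w,h=b
    cv2.imwrite(f"pics/{c}5.png",cv2.resize(A[y:y+h,x:x+w],(600,450),interpolation=cv2.INTER_CUBIC))
```

```text
[521.5 130.7 277.7] 59.93962617406197 [-0.7 -0.1  0.3]
wrist marker_mid [([547.8, 116.2, 69.7], 0.8)]
wrist marker_top [([527.3, 133.4, 130.1], 0.94)]
wrist mug [([557.4, 102.5, 5.1], 0.89), ([406.7, 58.1, -1.9], 0.65)]
scene marker_mid [([542.2, 113.6, 71.1], 0.74), ([559.6, 98.9, 3.1], 0.21)]
scene marker_top [([526.8, 129.8, 137.4], 0.57)]
scene mug [([556.8, 99.5, 0.5], 0.96), ([406.2, 60.2, 0.8], 0.87)]
top marker_mid [([540.5, 119.7, 72.1], 0.59)]
top marker_top [([527.5, 131.5, 131.0], 0.49)]
top mug [([558.6, 91.9, 0.1], 0.79), ([403.4, 57.4, 0.2], 0.71)]
```

View pics/wrist5.png

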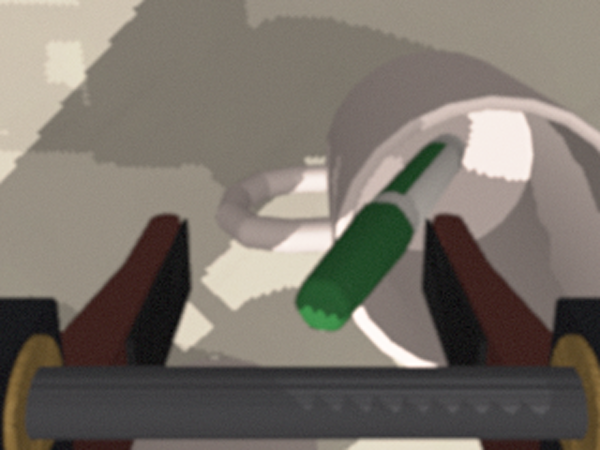

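View pics/scene5.png

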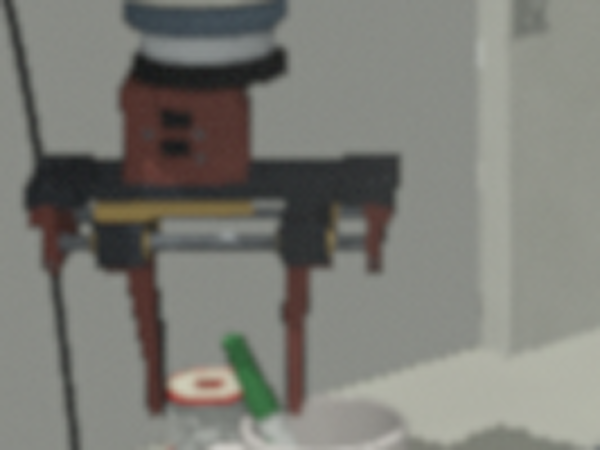

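apply_moves(commands=[[[0,0,0.015,0],[0,0,0.035,0],[0,0,0.065,0],[0,0,0.1,0],[0,0,0.14,0],[0,0,0.17,0],[0,0,0.18,0],[0,0,0.18,0]]])

```text
t: 12.08
ee_pos: [521.3, 130.5, 458.1]
orientation: [1.727, 0.767, -1.725]
ft_force: [0.2, 0.9, -0.6]
width: 59.9
```

Run:
```python
from h import *
o=readout.get_obs(); e=o["ee_pos"];print(np.round(e,1),o["t"],np.round(o["ft_force"],1))
u=np.array([-.743,.669]);w=np.array([.669,.743]);M=np.array([558,97])
for c,b in (("wrist",(200,150,160,120)),("scene",(200,150,133,100)),("top",(150,170,100,75))):
    im=viewer.get_image(c); A=im["color"][:,:,::-1].copy()
    for l in ["marker_mid","marker_top","mug"]:
        print(c,l,[(np.round(d["position"],1).tolist(),round(d["conf"],2),np.round([(np.array(d["position"][:2])-M)@u,(np.array(d["position"][:2])-M)@w],1).tolist()) for d in models.place_of(c,l)])
    x,y,ww,h=b
    cv2.imwrite(f"pics/{c}6.png",cv2.resize(A[y:y+h,x:x+ww],(600,450),interpolation=cv2.INTER_CUBIC))
a=[cv2.imread(f"pics/{c}6.png") for c in ("scene","top")]
cv2.imwrite("pics/both6.png",cv2.resize(np.hstack(a),(800,300)))
```

```text
[521.3 130.5 458.1] 12.075 [ 0.2  0.9 -0.6]
wrist marker_mid [([546.9, 116.1, 68.1], 0.57, [21.0, 6.8])]
wrist marker_top [([527.4, 133.5, 130.1], 0.75, [47.2, 6.6])]
wrist mug [([557.9, 103.5, 3.5], 0.87, [4.4, 4.8]), ([404.1, 59.6, 1.0], 0.64, [89.3, -130.7])]
scene marker_mid [([539.3, 111.6, 70.9], 0.58, [23.7, -1.7])]
scene marker_top [([527.9, 130.6, 136.0], 0.67, [44.8, 4.8])]
scene mug [([560.3, 98.8, 2.6], 0.71, [-0.5, 2.9]), ([403.8, 61.2, 0.6], 0.7, [90.6, -129.8])]
top marker_mid [([539.7, 117.4, 73.6], 0.85, [27.2, 2.9])]
top marker_top [([530.0, 133.9, 133.1], 0.72, [45.5, 8.7])]
top mug [([405.7, 58.7, -3.8], 0.62, [87.5, -130.3]), ([558.9, 90.4, -1.5], 0.57, [-5.1, -4.3])]
```

View pics/both6.png

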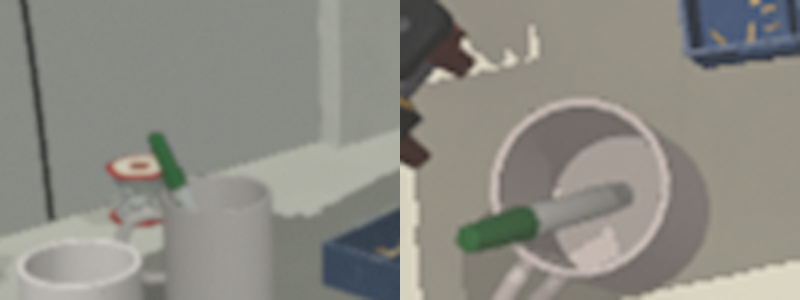

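View pics/wrist6.png

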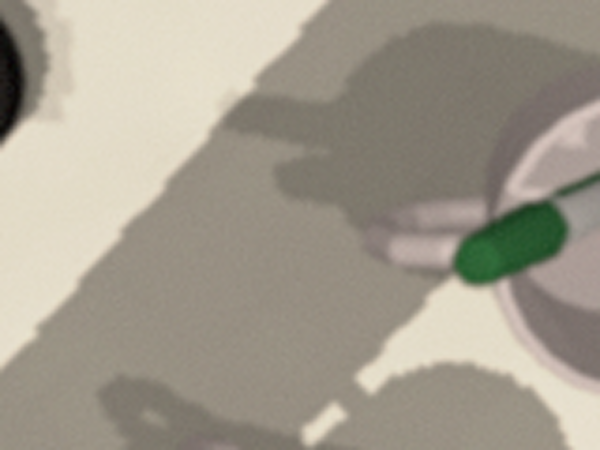

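```bash
python3 -c "
from workcell import workorder, readout
print(workorder.close_job(), readout.get_obs()['t'])"
```

```text
the job is handed in; nothing more can be done
the job is handed in; nothing more can be done
```

The marker is in the far white mug, green end still up, leaning against the rim on the handle's side. I handed the job in at about 12 s. No verdict is reported, so what follows is from my own checks.

I gripped the marker near its top and lifted it out of the block. I lowered it to about 3 mm above the mug's inner floor. I then opened the fingers while moving towards the handle, so the rear finger tipped the marker over, and raised the gripper straight up clear of everything.

**Last checks, with the gripper clear:**

| Check | Measured | Required |
|---|---|---|
| Marker top from the mug's axis, towards the handle | about 46 mm | over 22 mm |
| Marker top off the handle's line | about 5–9 mm | within 27 mm |
| Marker middle, height | about 70 mm | 45–85 mm |
| Marker middle from the mug's axis | about 24 mm | under 35 mm |
| Lean | about 20° | 7–45° |

- **Mug:** its rim centre is at the same pixel as at the start, (195, 217) in the top view, so it stayed where it was, and it looks upright in the pictures.
- **Disagreement between cameras:** their estimates of the mug's position spread by about ±6 mm, and those of the marker's middle by a few mm. I used about (558, 97) mm for the mug. No limit comes close to being broken by this spread.

I worked out the handle's direction (about 138° from the world's x axis) from the top picture, and the wrist picture agreed.

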